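Index the thread stand to its empty post

ROBOT

A 7-joint arm with a two-finger parallel gripper is mounted at the origin on a cart in front of the work surface, level with it; the furniture and walls round the work are solid. World frame = base frame: x ahead of the robot, y to its left, z up, the work surface at z = 0. Lengths are in m, angles in degrees, forces in N, time in s.
With the tool pointing down it reaches from about 0.425 to 0.875 m from the base axis. Payload 4.7 kg.
Tool frame: the origin (TCP) lies at the very end of the fingers, on their centre line; the grasp point (between the pads) lies 19 mm behind it; z points along the fingers, y is the direction in which the jaws open and shut (so a half turn about z gives the same grasp; the last joint's range is limited). The gripper opens to 87 mm and grips with 3 to 60 N. Pads are 19 mm wide; open, the fingers measure 117 mm over their backs; the gripper's body (75 mm by 190 mm) begins 51 mm behind the grasp point.
Start: joints at [-68.978, 18.392, -4.016, 83.108, 1.295, 78.541, -3.26], TCP at [0.225, 0.61, 0.223] pointing down, gripper open.
Joint ranges: [-163.93, 163.93], [-17.29, 119.83], [-79.2, 71.16], [3.27, 140.29], [-89.18, 269.18], [5.43, 117.66], [-154.24, 154.24]. Speed limits (degrees/s): [147.25, 147.25, 180, 180, 180, 180, 180].

INTERFACE

Orientations are given as [roll, pitch, yaw] about the fixed x, y, z axes, in that order (R = Rz(yaw) Ry(pitch) Rx(roll)).
In Python, from cell import sensors, imaging, ticket gives the robot as it stands.
- The arm moves only by the tool carry_out, never from a script. Its argument "plan" is a list of rows, each an object of numbers: "fingers": the closure, from -1 (fully open) to 1 (shut); "dx", "dy", "dz": the shift along the tool's x, y, z normalised to -1 to 1, where 1 is 0.03 m; "rx", "ry", "rz": the turn, a rotation vector about the tool's x, y, z normalised to -1 to 1, where 1 is 10 degrees. A call has 1 to 12 rows; each row shifts and turns the commanded pose from where the row before left it, along the tool's axes as they then stand; what a row does not reach is not made up. A row lasts 1/8 s, in which the tool goes at most 62.5 mm and 10.7 degrees, less where a joint would pass 70% of its speed; a pose out of reach is approached as far as the arm can. A call with a number of a shift or a turn outside -1 to 1 is refused whole. A call with a gripper value outside its range is refused whole. The fingers move at their own pace and stop on an object; "force" is the grip in N (left out, the last holds). Time passes only in rows, so rows that do not move let the fingers close. It gives the time, the measured TCP pose, the force and the opening at its end, in the units of the state.
- sensors.get_obs(): the state, without advancing time (a new reading comes with each control period).
- imaging.read_camera(name): name is "side" or "top"; returns a dict with "color" (420x560x3 uint8, red, green, blue), "mtx" (3x3 intrinsics, pixels), "extrinsics" (4x4, takes a point from world to camera coordinates). Camera axes: x right, y down, z forward; pixel columns grow to the right and rows downward; lengths in m; the calibration is good to about 2 mm. A picture is of the moment at which its call begins. There is no depth.
- ticket.sign_off(): hands the job in, once; it reports no verdict.
The state is a dict: "time_s": time; "qpos": joint angles; "joint_velocities": joint speeds; "effort": joint torques, N m; "tool_pos": TCP position; "tool_rot": TCP orientation; "force": force on the tool from outside, world axes, zero at the start; "wrist_torque": the same for the moment, N m; "grip_width": finger opening in m.
Only numpy, scipy, OpenCV 4.12 (cv2) and the standard library are available. Lean on these libraries where they do the work, as an engineer would, in place of code of your own. Each camera call takes 0.05 s, during which the arm holds its last target.

TASK

Turn the round thread stand by pushing on its spokes with a fingertip until the spoke whose post carries no spool points out along the stand's tongue, with its ball end above the gap between the two ridges there, and leave it at rest so that the next spool can be put on. Only push the spokes or their ball ends: do not touch the spools on the stand, and do not grip, lift or shift the stand. Leave the loose spool, the rubber stamp and the pin tin where they are.

Things in the scene. Friction and masses are not known exactly. Their poses are not given: they have to be found in the camera images.
- stand: Thread stand: heavy (about 2.5 kg), loose, round dark steel base 156 mm across, with a turntable on top. Origin: centre of the underside, on the turntable's upright axis; z up. Its -x axis runs along the flat tongue that sticks out of the base to 155 mm from the axis and bears two upright ridges.
- hub (a point): On the turntable's axis, 62 mm above the counter. Five round steel spokes, 10 mm thick, 72 degrees apart, run out low, bend up, and are level from 86 mm out at this height (57 to 67 mm), with 16 mm ball ends centred 128 mm out: push them there (90 to 120 mm out). 50 mm out each has a 34 mm saucer and an upright 6 mm post, top 87 mm above the counter; four posts hold a spool, one none.
- turntable (a joint): Angle of the turntable in rad, growing anticlockwise seen from above: the spoke with the empty post points this far anticlockwise from the tongue; 0 (or any whole turn) is exactly along the tongue. No stops or clicks; turns both ways and stays where it is left (about 1 N at 100 mm from the axis moves it).
- gate (a point): Index point midway between the two upright ridges on the tongue, 128 mm from the axis, 62 mm above the counter (spoke height). The ridges run radially, 50 mm long, 6 mm wide, inner faces 24 mm apart, tops 40 mm above the counter: a fingertip sweeping over the tongue must stay above that.
- empty_tip (a point): Centre of the ball end of the spoke whose post is empty, 128 mm from the axis, 62 mm above the counter; turns with the turntable.
- reel_1: Thread spool on the turntable, 28 mm across, 42 mm high, fixed on the post of the spoke 72 degrees anticlockwise (seen from above) from the empty one, 50 mm from the axis. Origin: centre of its underside, 37 mm above the counter. Not to be touched.
- reel_2: Thread spool on the turntable, 28 mm across, 42 mm high, fixed on the post of the spoke 144 degrees anticlockwise (seen from above) from the empty one, 50 mm from the axis. Origin: centre of its underside, 37 mm above the counter. Not to be touched.
- reel_3: Thread spool on the turntable, 28 mm across, 42 mm high, fixed on the post of the spoke 216 degrees anticlockwise (seen from above) from the empty one, 50 mm from the axis. Origin: centre of its underside, 37 mm above the counter. Not to be touched.
- reel_4: Thread spool on the turntable, 28 mm across, 42 mm high, fixed on the post of the spoke 288 degrees anticlockwise (seen from above) from the empty one, 50 mm from the axis. Origin: centre of its underside, 37 mm above the counter. Not to be touched.
- spare_spool: Loose thread spool standing on the counter beside the stand, about 0.2 m from its axis, 28 mm across, 42 mm high. Origin: centre of its underside. Not to be moved.
- stamp: Loose rubber stamp with a wooden grip standing beside the stand, about 0.2 m from its axis, 28x54x71 mm high. Origin: centre of its underside. Not to be moved.
- tin: Loose open round tin of pins, 69 mm across, 20 mm high. Origin: centre of its underside. Not to be moved.

How it is judged (in metres and radians):
At the end, for the whole second after the job is handed in: The ball end of the empty spoke has its centre over the gap between the two ridges (within 12 mm of the tongue's centre line), the turntable is at rest, the stand is upright within 15 mm of where it stood, and the loose spool, stamp and tin are within 20 mm of where they stood (y of empty_tip in the frame of stand between -0.012 and 0.012 m and x of empty_tip in the frame of stand below -0.1 m and velocity of joint turntable between -0.05 and 0.05 rad/s and distance of stand from where it was at the start of the episode below 0.015 m and angle between stand's own z axis and vertical below 0.05 rad and distance of each of spare_spool, stamp, tin from where it was at the start of the episode below 0.02 m); the robot touches nothing.
It fails at once if the stand is lifted, tipped or shifted by more than 15 mm (distance of stand from where it was at the start of the episode above 0.015 m or angle between stand's own z axis and vertical above 0.1 rad).
It fails at once if a spool on the stand is touched by the robot (over 1 N) (contact force between any of reel_1, reel_2, reel_3, reel_4 and the fingers above 1 N or contact force between any of reel_1, reel_2, reel_3, reel_4 and the arm above 1 N).
It fails at once if the loose thread spool is moved by more than 20 mm (distance of spare_spool from where it was at the start of the episode above 0.02 m).
It fails at once if the rubber stamp is moved by more than 20 mm (distance of stamp from where it was at the start of the episode above 0.02 m).
It fails at once if the pin tin is moved by more than 20 mm (distance of tin from where it was at the start of the episode above 0.02 m).
It also fails if it takes over 54 s, if anything falls off the work surface, if the arm or the gripper's body presses on something with over 40 N, if the wrist force passes 120 N, or if a joint passes its speed limit or range.

## Working session

There is one attempt and no reset: what is moved stays moved. The work goes in short steps, Python scripts to look and compute and a tool call to move; the robot and the scene stay as the last step left them, time stands still between calls to the robot, and variables do not carry over. Pictures are saved under pics/ and viewed, and the job is handed in when it is done.

Besides the shell and the picture viewer there is one more tool, called after "Emit:" in YAML: its name, and indented under it one key for each argument. carry_out: Moves the arm, as the interface text tells. Scaled input: -1 to 1 covers 0.03 m each way for a shift and 10 degrees each way for a turn. Its arguments: {"type":"object","properties":{"plan":{"type":"array"},"force":{"type":"number"}},"required":["plan"]}

```bash
mkdir -p pics; python3 - <<'E'
from cell import sensors, imaging
import cv2
print(sensors.get_obs())
for n in("side","top"):
    r=imaging.read_camera(n); cv2.imwrite(f"pics/{n}0.png",r["color"][:,:,::-1]); print(n,r["mtx"],r["extrinsics"])
E
```

```text
{'time_s': 0.0, 'qpos': array([-68.97817838,  18.43752025,  -4.01617877,  83.1762296 ,
         1.2925855 ,  78.54243721,  -3.2618484 ]), 'joint_velocities': array([-0.0409531 ,  0.02983956,  0.08604105,  0.11249166,  0.02852884,
       -0.08070867,  0.03161353]), 'effort': array([ 1.47764426e-04, -4.91292965e+01, -4.03563436e-01, -3.12526166e+01,
       -6.38159411e-02,  4.35472280e-02,  1.62308652e-04]), 'tool_pos': array([0.22442118, 0.60941459, 0.22146743]), 'tool_rot': array([-1.79888930e+02,  3.38561040e-03,  1.59786245e+02]), 'force': array([0.61126552, 0.36480539, 0.21190326]), 'wrist_torque': array([-0.00337486, -0.00896551, -0.0019553 ]), 'grip_width': 0.0868775983157572}
side [[478.28696214   0.         278.44505559]
 [  0.         478.28696214 211.04253026]
 [  0.           0.           1.        ]] [[ 0.97097133 -0.23915307 -0.0045266  -0.53686835]
 [-0.13217239 -0.52066045 -0.8434709   0.17923812]
 [ 0.19936183  0.81958435 -0.5371558   1.07983733]
 [ 0.          0.          0.          1.        ]]
top [[430.86323222   0.         280.39576607]
 [  0.         430.86323222 204.25734931]
 [  0.           0.           1.        ]] [[-0.01750663 -0.9997913   0.01052971  0.09011145]
 [-0.98600974  0.01551739 -0.16596388  0.56591798]
 [ 0.16576585 -0.01328786 -0.98607561  1.07801635]
 [ 0.          0.          0.          1.        ]]
```

View pics/side0.png

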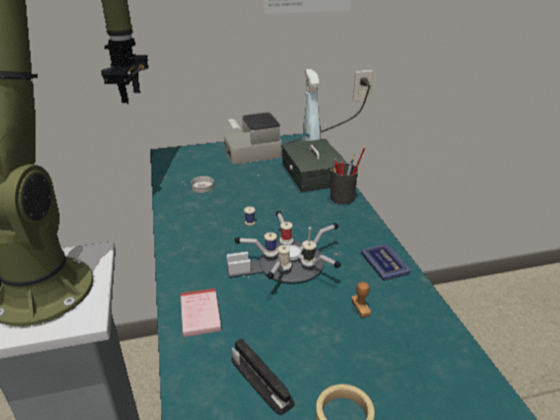

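View pics/top0.png

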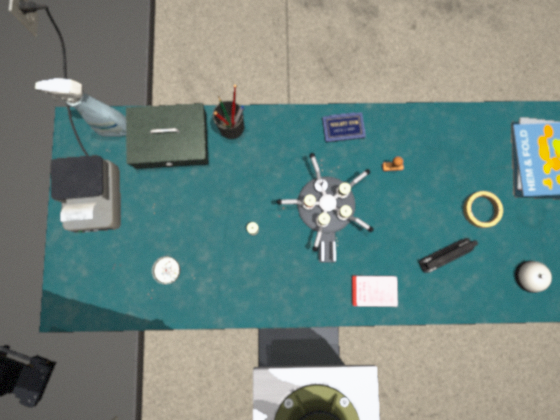

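```bash
cat > h.py <<'E'
import numpy as np
def ray(r,u,v,z):
    K,E=r["mtx"],r["extrinsics"];R,t=E[:3,:3],E[:3,3]
    c=-R.T@t; d=R.T@np.linalg.inv(K)@[u,v,1]
    return (c+d*(z-c[2])/d[2])
def proj(r,p):
    q=r["mtx"]@(r["extrinsics"][:3,:3]@np.array(p,float)+r["extrinsics"][:3,3]); return q[:2]/q[2]
E
python3 - <<'E'
import cv2
a=cv2.imread("pics/top0.png")[130:280,240:420]; cv2.imwrite("pics/tz0.png",cv2.resize(a,None,fx=4,fy=4,interpolation=cv2.INTER_CUBIC))
a=cv2.imread("pics/side0.png")[190:310,210:370]; cv2.imwrite("pics/sz0.png",cv2.resize(a,None,fx=5,fy=5,interpolation=cv2.INTER_CUBIC))
E
```

```text
(no output)
```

View pics/tz0.png

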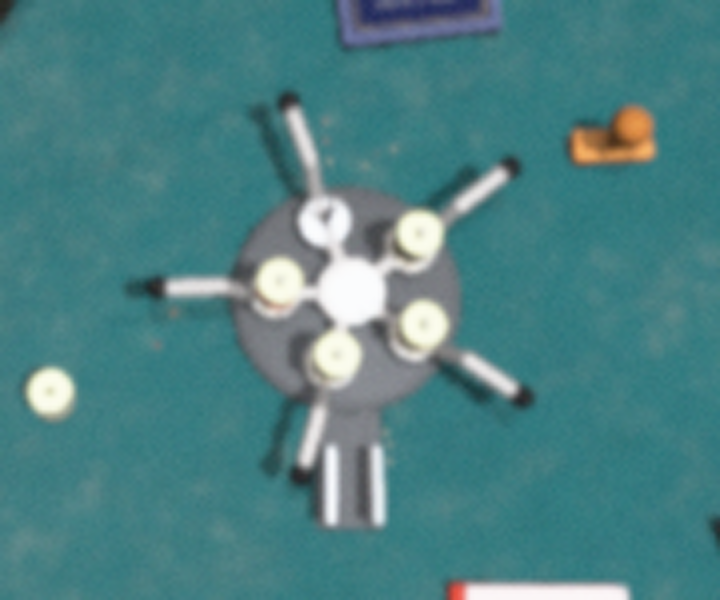

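View pics/sz0.png

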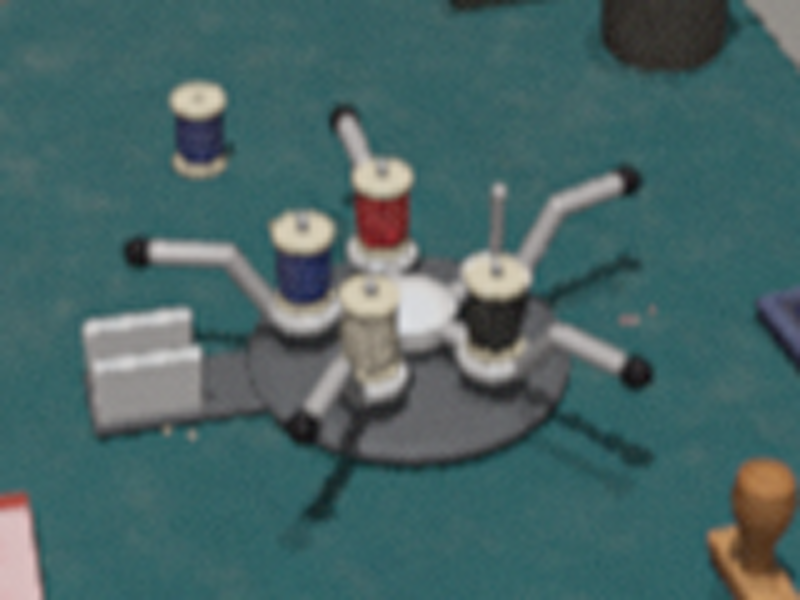

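```bash
python3 - <<'E'
from h import *; from cell import imaging
import cv2
r=imaging.read_camera("top"); a=r["color"].astype(int)
Z=[(290,101),(512,167),(523,396),(301,474),(156,287)]
P=[]
for x,y in Z:
    # refine dark blob centroid
    u,v=x/4+240,y/4+130; u0,v0=int(u)-5,int(v)-5
    w=a[v0:v0+11,u0:u0+11].sum(2); m=np.clip(150-w,0,None); yy,xx=np.mgrid[v0:v0+11,u0:u0+11]
    c=((m*xx).sum()/m.sum(),(m*yy).sum()/m.sum()) if m.sum() else (u,v)
    p=ray(r,*c,.062); P.append(p); print((u,v),np.round(c,1),p.round(4))
P=np.array(P)
# circle fit
A=np.c_[2*P[:,:2],np.ones(5)]; s=np.linalg.lstsq(A,(P[:,:2]**2).sum(1),rcond=None)[0]
c=s[:2]; print("centre",c,np.sqrt(s[2]+c@c), P[:,:2].mean(0))
d=P[:,:2]-c; print(np.hypot(*d.T),np.degrees(np.arctan2(d[:,1],d[:,0])))
for n,(x,y) in dict(rl=(331,446),rl2=(330,524),rr=(376,446),rr2=(378,524)).items():
    p=ray(r,x/4+240,y/4+130,.04); e=p[:2]-c; print(n,p.round(4),np.hypot(*e),np.degrees(np.arctan2(e[1],e[0])))
print("base c",ray(r,348/4+240,298/4+130,.01))
print("spare",ray(r,50/4+240,392/4+130,.042),"stamp",ray(r,610/4+240,150/4+130,.015),"tin",ray(r,166,270,.02))
p=r
E
```

```text
(312.5, 155.25) [310.9 154.6] [ 0.6959 -0.0016  0.062 ]
(368.0, 171.75) [367. 170.] [ 0.6521 -0.1472  0.062 ]
(370.75, 229.0) [369.9 229.5] [ 0.4957 -0.1467  0.062 ]
(315.25, 248.5) [314.3 248.9] [ 0.4487 -0.0029  0.062 ]
(279.0, 201.75) [277.3 201.7] [0.5716 0.0886 0.062 ]
centre [ 0.57300477 -0.04236556] 0.13041332659587593 [ 0.5727942  -0.04195231]
[0.12947948 0.13130215 0.12988838 0.13037965 0.13100818] [  18.36703434  -52.97667188 -126.52561944  162.37643363   90.62581523]
rl [ 0.4689 -0.0275  0.04  ] 0.10517570751017077 171.84756383860116
rl2 [ 0.4188 -0.0251  0.04  ] 0.1551798576551773 173.61590497374945
rr [ 0.4684 -0.0566  0.04  ] 0.10556913009435712 -172.2272353386643
rr2 [ 0.4183 -0.056   0.04  ] 0.15534800595159434 -174.95874136087522
base c [ 0.57088195 -0.04562533  0.01      ]
spare [0.50679122 0.15413371 0.042     ] stamp [ 0.66969634 -0.22780921  0.015     ] tin [0.40324232 0.38072733 0.02      ]
```

Emit:
carry_out:
  plan:
    - {"fingers": 1, "rz": -1}
    - {"fingers": 1, "rz": -1}
    - {"fingers": 1, "dx": -0.6, "dy": -0.9}
    - {"fingers": 1, "dx": -0.6, "dy": -0.9}
    - {"fingers": 1, "dx": -0.6, "dy": -0.9}
    - {"fingers": 1, "dx": -0.6, "dy": -0.9}
    - {"fingers": 1, "dx": -0.6, "dy": -0.9}
    - {"fingers": 1, "dx": -0.6, "dy": -0.9}
    - {"fingers": 1, "dx": -0.6, "dy": -0.9}
    - {"fingers": 1, "dx": -0.6, "dy": -0.9}
  force: 20

```text
validation failed for argument at $.pl...
```

Emit:
carry_out:
  plan:
    - {"fingers": 1, "dx": 0, "dy": 0, "dz": 0, "rx": 0, "ry": 0, "rz": -1}
    - {"fingers": 1, "dx": 0, "dy": 0, "dz": 0, "rx": 0, "ry": 0, "rz": -1}
  force: 20

```text
time_s: 0.4
tool_pos: [0.2245, 0.6097, 0.2221]
tool_rot: [-180.0, -0.0, -179.9]
force: [0.6, 0.4, 0.2]
grip_width: 0.0742
```

Emit:
carry_out:
  plan:
    - {"fingers": 1, "dx": -0.6, "dy": -0.9, "dz": 0, "rx": 0, "ry": 0, "rz": 0}
    - {"fingers": 1, "dx": -0.6, "dy": -0.9, "dz": 0, "rx": 0, "ry": 0, "rz": 0}
    - {"fingers": 1, "dx": -0.6, "dy": -0.9, "dz": 0, "rx": 0, "ry": 0, "rz": 0}
    - {"fingers": 1, "dx": -0.6, "dy": -0.9, "dz": 0, "rx": 0, "ry": 0, "rz": 0}
    - {"fingers": 1, "dx": -0.6, "dy": -0.9, "dz": 0, "rx": 0, "ry": 0, "rz": 0}
    - {"fingers": 1, "dx": -0.6, "dy": -0.9, "dz": 0, "rx": 0, "ry": 0, "rz": 0}
    - {"fingers": 1, "dx": -0.6, "dy": -0.9, "dz": 0, "rx": 0, "ry": 0, "rz": 0}
    - {"fingers": 1, "dx": -0.6, "dy": -0.9, "dz": 0, "rx": 0, "ry": 0, "rz": 0}
    - {"fingers": 1, "dx": -0.6, "dy": -0.9, "dz": 0, "rx": 0, "ry": 0, "rz": 0}
    - {"fingers": 1, "dx": -0.6, "dy": -0.9, "dz": 0, "rx": 0, "ry": 0, "rz": 0}
    - {"fingers": 1, "dx": -0.6, "dy": -0.9, "dz": 0, "rx": 0, "ry": 0, "rz": 0}
    - {"fingers": 1, "dx": -0.6, "dy": -0.9, "dz": 0, "rx": 0, "ry": 0, "rz": 0}

```text
time_s: 1.9
tool_pos: [0.4398, 0.2841, 0.2223]
tool_rot: [-180.0, -0.0, 179.8]
force: [0.6, -0.0, -0.5]
grip_width: 0.0003
```

Emit:
carry_out:
  plan:
    - {"fingers": 1, "dx": -0.65, "dy": -0.98, "dz": 0, "rx": 0, "ry": 0, "rz": 0}
    - {"fingers": 1, "dx": -0.65, "dy": -0.98, "dz": 0, "rx": 0, "ry": 0, "rz": 0}
    - {"fingers": 1, "dx": -0.65, "dy": -0.98, "dz": 0, "rx": 0, "ry": 0, "rz": 0}
    - {"fingers": 1, "dx": -0.65, "dy": -0.98, "dz": 0, "rx": 0, "ry": 0, "rz": 0}
    - {"fingers": 1, "dx": -0.65, "dy": -0.98, "dz": 0, "rx": 0, "ry": 0, "rz": 0}
    - {"fingers": 1, "dx": -0.65, "dy": -0.98, "dz": 0, "rx": 0, "ry": 0, "rz": 0}
    - {"fingers": 1, "dx": -0.65, "dy": -0.98, "dz": 0, "rx": 0, "ry": 0, "rz": 0}
    - {"fingers": 1, "dx": -0.65, "dy": -0.98, "dz": 0, "rx": 0, "ry": 0, "rz": 0}
    - {"fingers": 1, "dx": -0.65, "dy": -0.98, "dz": 0, "rx": 0, "ry": 0, "rz": 0}
    - {"fingers": 1, "dx": -0.65, "dy": -0.98, "dz": 0, "rx": 0, "ry": 0, "rz": 0}
    - {"fingers": 1, "dx": -0.65, "dy": -0.98, "dz": 0, "rx": 0, "ry": 0, "rz": 0}
    - {"fingers": 1, "dx": -0.65, "dy": -0.98, "dz": 0, "rx": 0, "ry": 0, "rz": 0}

```text
time_s: 3.4
tool_pos: [0.6725, -0.0692, 0.2222]
tool_rot: [180.0, -0.0, 179.8]
force: [-0.3, -0.1, 0.0]
grip_width: 0.0003
```

```bash
python3 - <<'E'
from cell import sensors, imaging
import cv2
r=imaging.read_camera("side")["color"][:,:,::-1]
cv2.imwrite("pics/s1.png",cv2.resize(r[60:330,150:430],None,fx=2.2,fy=2.2)); 
o=sensors.get_obs();print(o["tool_pos"],o["tool_rot"],o["qpos"])
E
```

```text
[ 0.67375999 -0.07539078  0.22172352] [-1.79727178e+02  5.04134998e-02  1.79495862e+02] [-14.7124033   22.78798659  25.4269201   79.71546183  -9.46858773
  79.55665462 100.16791141]
```

View pics/s1.png

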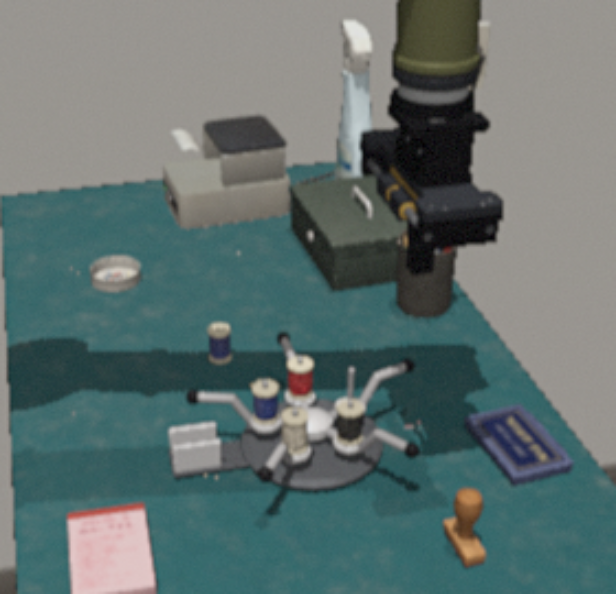

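Emit:
carry_out:
  plan:
    - {"fingers": 1, "dx": 0, "dy": 0, "dz": 0.9, "rx": 0, "ry": 0, "rz": 0}
    - {"fingers": 1, "dx": 0, "dy": 0, "dz": 0.9, "rx": 0, "ry": 0, "rz": 0}
    - {"fingers": 1, "dx": 0, "dy": 0, "dz": 0.9, "rx": 0, "ry": 0, "rz": 0}
    - {"fingers": 1, "dx": 0, "dy": 0, "dz": 0.9, "rx": 0, "ry": 0, "rz": 0}
    - {"fingers": 1, "dx": 0, "dy": 0, "dz": 0.9, "rx": 0, "ry": 0, "rz": 0}
    - {"fingers": 1, "dx": 0, "dy": 0, "dz": 0.9, "rx": 0, "ry": 0, "rz": 0}
    - {"fingers": 1, "dx": 0, "dy": 0, "dz": 0.3, "rx": 0, "ry": 0, "rz": 0}
    - {"fingers": 1, "dx": 0, "dy": 0, "dz": 0, "rx": 0, "ry": 0, "rz": 0}

```text
time_s: 4.45
tool_pos: [0.6717, -0.0684, 0.0512]
tool_rot: [180.0, -0.1, 179.8]
force: [0.4, -0.1, 0.2]
grip_width: 0.0003
```

```bash
python3 - <<'E'
from cell import sensors, imaging
import cv2
r=imaging.read_camera("top")["color"][:,:,::-1]
cv2.imwrite("pics/t2.png",cv2.resize(r[110:290,220:430],None,fx=3.3,fy=3.3)); 
r=imaging.read_camera("side")["color"][:,:,::-1]
cv2.imwrite("pics/s2.png",cv2.resize(r[130:320,180:400],None,fx=3,fy=3)); 
o=sensors.get_obs();print(o["tool_pos"],o["tool_rot"],o["force"])
E
```

```text
[ 0.67293997 -0.06861845  0.05280335] [-1.79997127e+02  1.06841880e-01  1.79784303e+02] [-0.41226316  0.11774051 -0.18639682]
```

View pics/t2.png

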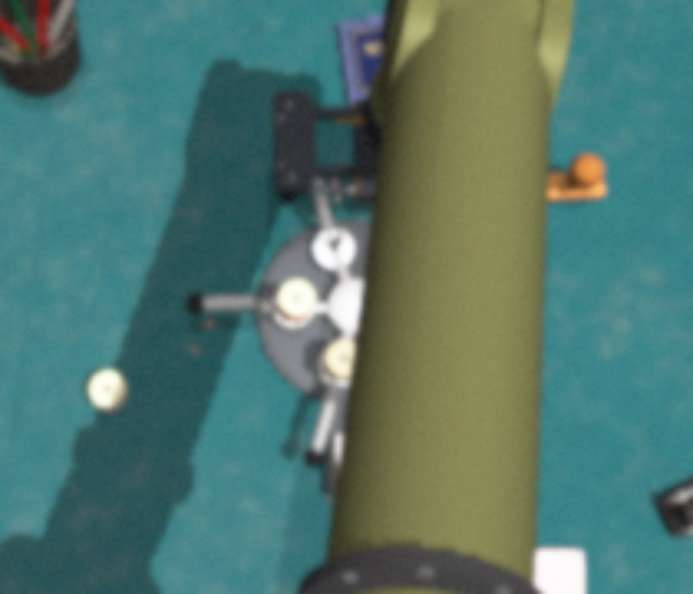

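View pics/s2.png

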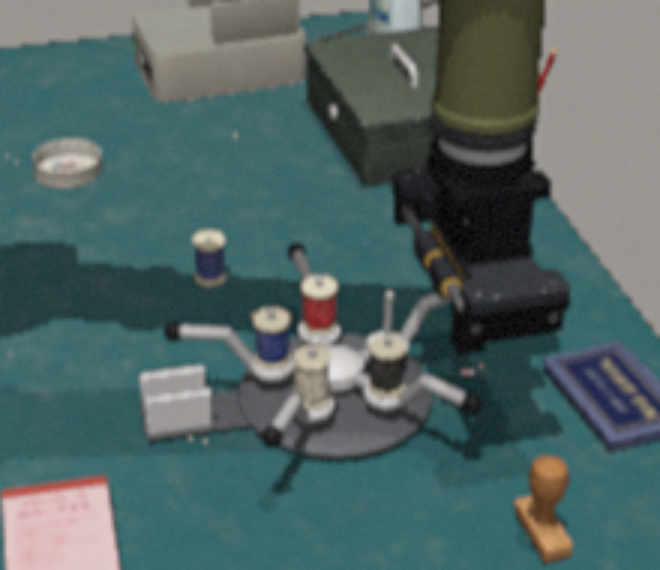

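```bash
python3 - <<'E'
import numpy as np
c=np.array([.573,-.042]);p=np.array([.673,-.0686])
rows=[]
for f in range(-8,153,7):
    q=c+.106*np.array([np.cos(np.radians(f)),np.sin(np.radians(f))]); d=q-p; 
    D=np.round([-d[0]/.03,d[1]/.03],2); p=p+np.array([-D[0],D[1]])*.03; print(f,D,p.round(4))
E
```

```text
-8 [-0.17  0.39] [ 0.6781 -0.0569]
-1 [-0.03  0.44] [ 0.679  -0.0437]
6 [0.02 0.43] [ 0.6784 -0.0308]
13 [0.07 0.42] [ 0.6763 -0.0182]
20 [0.12 0.42] [ 0.6727 -0.0056]
27 [0.18 0.39] [0.6673 0.0061]
34 [0.21 0.37] [0.661  0.0172]
41 [0.27 0.34] [0.6529 0.0274]
48 [0.3  0.31] [0.6439 0.0367]
55 [0.34 0.27] [0.6337 0.0448]
62 [0.36 0.23] [0.6229 0.0517]
69 [0.4  0.18] [0.6109 0.0571]
76 [0.41 0.13] [0.5986 0.061 ]
83 [0.42 0.07] [0.586  0.0631]
90 [0.43 0.03] [0.5731 0.064 ]
97 [ 0.43 -0.03] [0.5602 0.0631]
104 [ 0.43 -0.07] [0.5473 0.061 ]
111 [ 0.41 -0.13] [0.535  0.0571]
118 [ 0.39 -0.18] [0.5233 0.0517]
125 [ 0.37 -0.23] [0.5122 0.0448]
132 [ 0.34 -0.27] [0.502  0.0367]
139 [ 0.3  -0.31] [0.493  0.0274]
146 [ 0.26 -0.34] [0.4852 0.0172]
```

Emit:
carry_out:
  plan:
    - {"fingers": 1, "dx": -0.17, "dy": 0.39, "dz": 0, "rx": 0, "ry": 0, "rz": 0}
    - {"fingers": 1, "dx": -0.03, "dy": 0.44, "dz": 0, "rx": 0, "ry": 0, "rz": 0}
    - {"fingers": 1, "dx": 0.02, "dy": 0.43, "dz": 0, "rx": 0, "ry": 0, "rz": 0}
    - {"fingers": 1, "dx": 0.07, "dy": 0.42, "dz": 0, "rx": 0, "ry": 0, "rz": 0}
    - {"fingers": 1, "dx": 0.12, "dy": 0.42, "dz": 0, "rx": 0, "ry": 0, "rz": 0}
    - {"fingers": 1, "dx": 0.18, "dy": 0.39, "dz": 0, "rx": 0, "ry": 0, "rz": 0}
    - {"fingers": 1, "dx": 0.21, "dy": 0.37, "dz": 0, "rx": 0, "ry": 0, "rz": 0}
    - {"fingers": 1, "dx": 0.27, "dy": 0.34, "dz": 0, "rx": 0, "ry": 0, "rz": 0}
    - {"fingers": 1, "dx": 0.3, "dy": 0.31, "dz": 0, "rx": 0, "ry": 0, "rz": 0}
    - {"fingers": 1, "dx": 0.34, "dy": 0.27, "dz": 0, "rx": 0, "ry": 0, "rz": 0}
    - {"fingers": 1, "dx": 0, "dy": 0, "dz": 0, "rx": 0, "ry": 0, "rz": 0}

```text
time_s: 5.92
tool_pos: [0.6323, 0.0468, 0.0516]
tool_rot: [179.9, -0.0, 179.9]
force: [0.5, 0.2, -1.1]
grip_width: 0.0007
```

```bash
python3 - <<'E'
from cell import sensors, imaging
import cv2
r=imaging.read_camera("side")["color"][:,:,::-1]
cv2.imwrite("pics/s3.png",cv2.resize(r[130:320,180:400],None,fx=3,fy=3)); 
r=imaging.read_camera("top")["color"][:,:,::-1]
cv2.imwrite("pics/t3.png",cv2.resize(r[110:290,220:430],None,fx=3.3,fy=3.3)); 
o=sensors.get_obs();print(o["tool_pos"],o["tool_rot"],o["force"])
E
```

```text
[0.63320421 0.04529967 0.05172484] [1.79980686e+02 1.59110353e-02 1.79799364e+02] [-0.0706326   0.42866373  1.37563887]
```

View pics/s3.png

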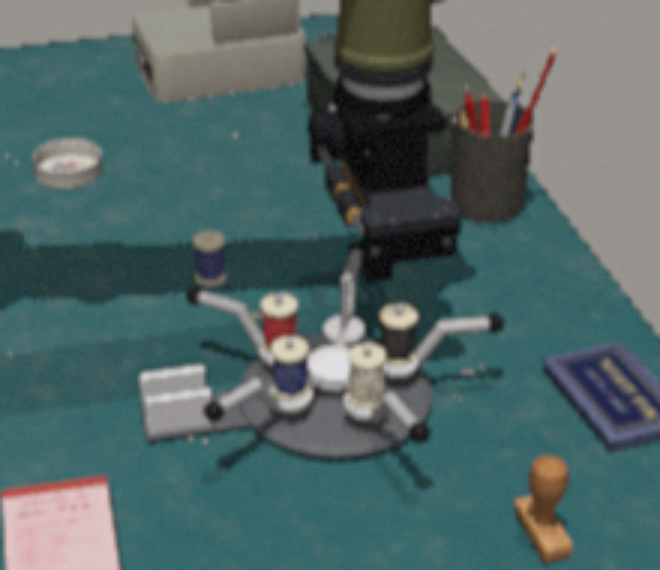

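View pics/t3.png

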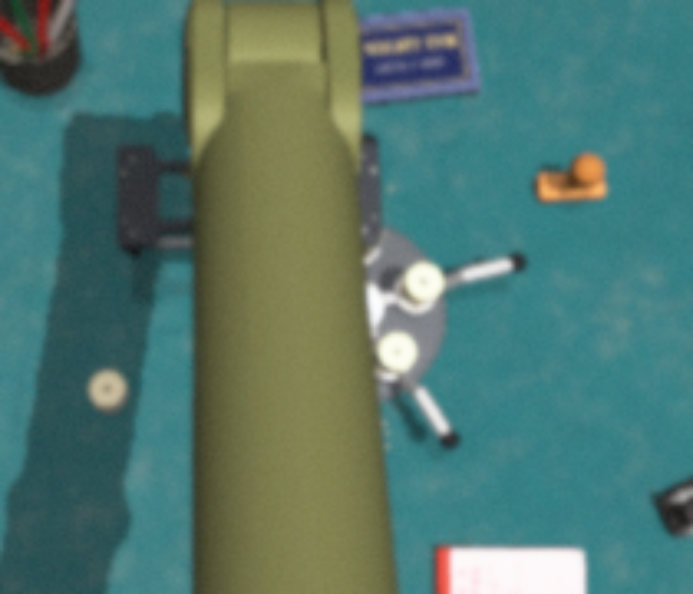

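Side picture: the stand stays put and the empty spoke is being pushed; its saucer is at (345,328) and its spoke now points away from the side camera. Continuing.

Emit:
carry_out:
  plan:
    - {"fingers": 1, "dx": 0.36, "dy": 0.23, "dz": 0, "rx": 0, "ry": 0, "rz": 0}
    - {"fingers": 1, "dx": 0.4, "dy": 0.18, "dz": 0, "rx": 0, "ry": 0, "rz": 0}
    - {"fingers": 1, "dx": 0.41, "dy": 0.13, "dz": 0, "rx": 0, "ry": 0, "rz": 0}
    - {"fingers": 1, "dx": 0.42, "dy": 0.07, "dz": 0, "rx": 0, "ry": 0, "rz": 0}
    - {"fingers": 1, "dx": 0.43, "dy": 0.03, "dz": 0, "rx": 0, "ry": 0, "rz": 0}
    - {"fingers": 1, "dx": 0.43, "dy": -0.03, "dz": 0, "rx": 0, "ry": 0, "rz": 0}
    - {"fingers": 1, "dx": 0.43, "dy": -0.07, "dz": 0, "rx": 0, "ry": 0, "rz": 0}
    - {"fingers": 1, "dx": 0.41, "dy": -0.13, "dz": 0, "rx": 0, "ry": 0, "rz": 0}
    - {"fingers": 1, "dx": 0.39, "dy": -0.18, "dz": 0, "rx": 0, "ry": 0, "rz": 0}
    - {"fingers": 1, "dx": 0.37, "dy": -0.23, "dz": 0, "rx": 0, "ry": 0, "rz": 0}
    - {"fingers": 1, "dx": 0.34, "dy": -0.27, "dz": 0, "rx": 0, "ry": 0, "rz": 0}
    - {"fingers": 1, "dx": 0, "dy": 0, "dz": 0, "rx": 0, "ry": 0, "rz": 0}

```text
time_s: 7.52
tool_pos: [0.5003, 0.0365, 0.0514]
tool_rot: [180.0, -0.1, 179.7]
force: [1.2, -0.3, 0.2]
grip_width: 0.0005
```

```bash
python3 - <<'E'
from cell import sensors, imaging
import cv2
r=imaging.read_camera("side")["color"][:,:,::-1]
cv2.imwrite("pics/s4.png",cv2.resize(r[130:320,180:400],None,fx=3,fy=3)); 
o=sensors.get_obs();print(o["tool_pos"],o["tool_rot"],o["force"],o["time_s"])
E
```

```text
[0.50097854 0.03710849 0.0515362 ] [ 1.79981249e+02 -2.75170540e-02  1.79741568e+02] [-0.12807033  1.50256377  0.32180459] 7.575
```

View pics/s4.png

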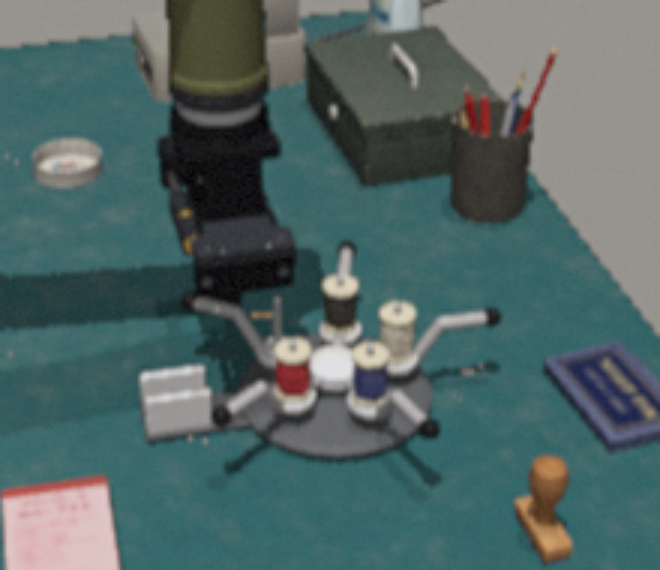

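Emit:
carry_out:
  plan:
    - {"fingers": 1, "dx": 0.27, "dy": -0.31, "dz": 0, "rx": 0, "ry": 0, "rz": 0}
    - {"fingers": 1, "dx": 0.26, "dy": -0.34, "dz": 0, "rx": 0, "ry": 0, "rz": 0}
    - {"fingers": 1, "dx": 0.22, "dy": -0.37, "dz": 0, "rx": 0, "ry": 0, "rz": 0}
    - {"fingers": 1, "dx": 0.18, "dy": -0.39, "dz": 0, "rx": 0, "ry": 0, "rz": 0}
    - {"fingers": 1, "dx": 0, "dy": 0, "dz": 0, "rx": 0, "ry": 0, "rz": 0}

```text
time_s: 8.2
tool_pos: [0.4727, -0.0062, 0.0515]
tool_rot: [-180.0, -0.0, 179.7]
force: [0.3, 1.3, 0.4]
grip_width: 0.0003
```

```bash
python3 - <<'E'
from cell import sensors, imaging
from h import *
import cv2
R=imaging.read_camera("side"); r=R["color"][:,:,::-1].copy()
cv2.imwrite("pics/s5.png",cv2.resize(r[180:290,200:330],None,fx=6,fy=6,interpolation=cv2.INTER_CUBIC)[:600,:780]); 
o=sensors.get_obs();print(o["tool_pos"],o["tool_rot"],o["force"],o["time_s"])
print("gate px",[(proj(R,[.573+.128*np.cos(np.radians(a)),-.042+.128*np.sin(np.radians(a)),.062])-[200,180])*6 for a in(165,170,175,180)])
E
```

```text
[ 0.47301864 -0.00535763  0.05150615] [ 1.79992898e+02 -2.68054561e-02  1.79714130e+02] [-0.43458525  0.23177201 -0.34155858] 8.25
gate px [array([219.73223718, 369.719851  ]), array([218.28908125, 386.63326762]), array([219.3461717 , 403.72322976]), array([222.95875084, 420.85841124])]
```

View pics/s5.png

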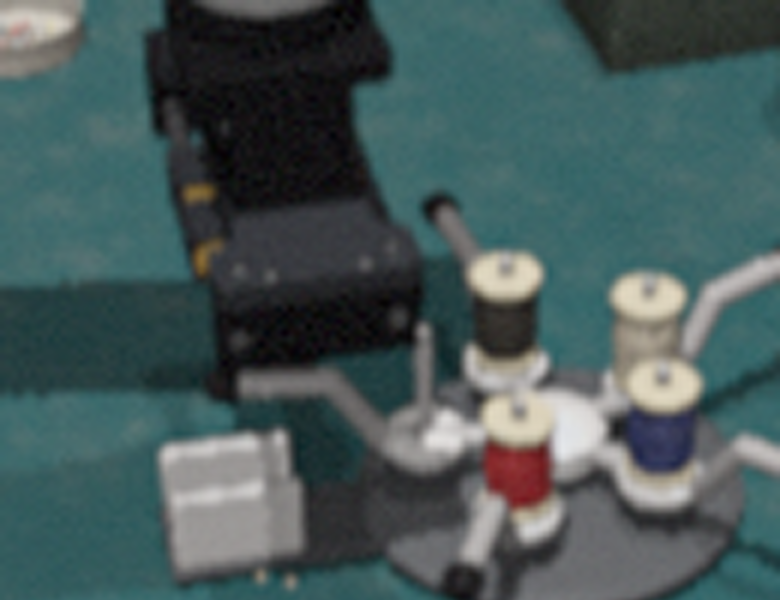

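Emit:
carry_out:
  plan:
    - {"fingers": 1, "dx": 0.08, "dy": -0.25, "dz": 0, "rx": 0, "ry": 0, "rz": 0}
    - {"fingers": 1, "dx": 0.04, "dy": -0.2, "dz": 0, "rx": 0, "ry": 0, "rz": 0}
    - {"fingers": 1, "dx": 0, "dy": -0.15, "dz": 0, "rx": 0, "ry": 0, "rz": 0}
    - {"fingers": 1, "dx": 0, "dy": 0, "dz": 0, "rx": 0, "ry": 0, "rz": 0}
    - {"fingers": 1, "dx": 0, "dy": 0.3, "dz": 0, "rx": 0, "ry": 0, "rz": 0}
    - {"fingers": 1, "dx": 0, "dy": 0, "dz": -0.8, "rx": 0, "ry": 0, "rz": 0}
    - {"fingers": 1, "dx": 0, "dy": 0, "dz": -0.9, "rx": 0, "ry": 0, "rz": 0}
    - {"fingers": 1, "dx": 0, "dy": 0, "dz": -0.9, "rx": 0, "ry": 0, "rz": 0}
    - {"fingers": 1, "dx": 0, "dy": 0.5, "dz": -0.9, "rx": 0, "ry": 0, "rz": 0}
    - {"fingers": 1, "dx": 0, "dy": 0.9, "dz": 0, "rx": 0, "ry": 0, "rz": 0}
    - {"fingers": 1, "dx": 0, "dy": 0.9, "dz": 0, "rx": 0, "ry": 0, "rz": 0}
    - {"fingers": 1, "dx": 0, "dy": 0.9, "dz": 0, "rx": 0, "ry": 0, "rz": 0}

```text
time_s: 9.75
tool_pos: [0.47, 0.084, 0.1567]
tool_rot: [180.0, 0.0, 179.8]
force: [1.7, -0.1, 0.8]
grip_width: 0.0006
```

Emit:
carry_out:
  plan:
    - {"fingers": 1, "dx": 0, "dy": 0.9, "dz": 0, "rx": 0, "ry": 0, "rz": 0}
    - {"fingers": 1, "dx": 0, "dy": 0.9, "dz": 0, "rx": 0, "ry": 0, "rz": 0}
    - {"fingers": 1, "dx": 0, "dy": 0.9, "dz": 0, "rx": 0, "ry": 0, "rz": 0}
    - {"fingers": 1, "dx": 0, "dy": 0.9, "dz": 0, "rx": 0, "ry": 0, "rz": 0}
    - {"fingers": 1, "dx": 0, "dy": 0.9, "dz": 0, "rx": 0, "ry": 0, "rz": 0}
    - {"fingers": 1, "dx": 0, "dy": 0, "dz": 0, "rx": 0, "ry": 0, "rz": 0}

```text
time_s: 10.5
tool_pos: [0.4697, 0.2203, 0.1563]
tool_rot: [180.0, -0.0, -179.9]
force: [-0.4, -0.9, -0.6]
grip_width: 0.0009
```

```bash
python3 - <<'E'
from cell import sensors, imaging
import cv2
r=imaging.read_camera("top")["color"][:,:,::-1]; cv2.imwrite("pics/top6.png",r)
cv2.imwrite("pics/t6.png",cv2.resize(r[130:280,240:420],None,fx=4,fy=4,interpolation=cv2.INTER_CUBIC))
r=imaging.read_camera("side")["color"][:,:,::-1]; cv2.imwrite("pics/side6.png",r)
cv2.imwrite("pics/s6.png",cv2.resize(r[190:310,210:370],None,fx=5,fy=5,interpolation=cv2.INTER_CUBIC))
o=sensors.get_obs();print(o["tool_pos"],o["force"],o["time_s"])
E
```

```text
[0.4703532  0.21705136 0.15630026] [-0.24872422 -0.22867993 -0.76927933] 10.6
```

View pics/t6.png

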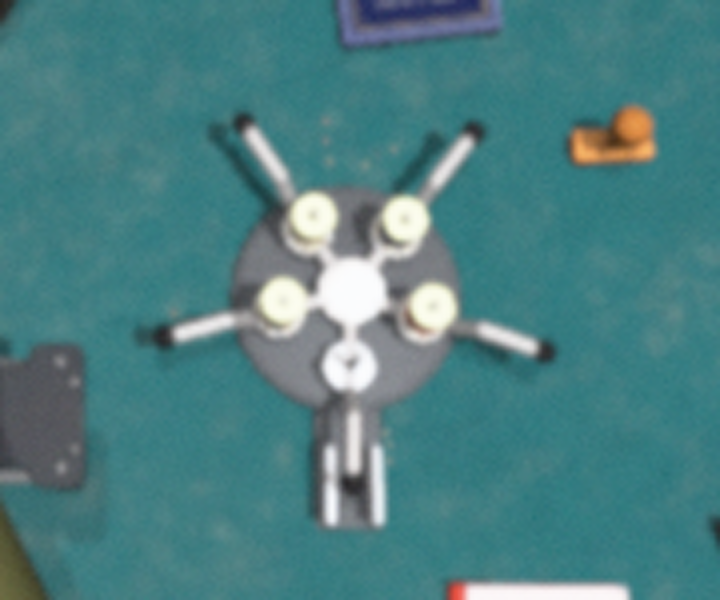

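View pics/s6.png

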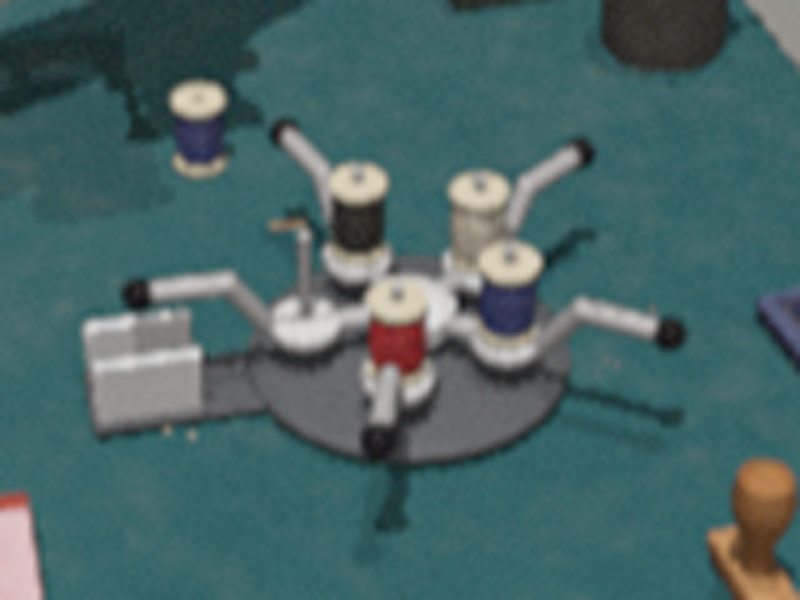

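```bash
python3 - <<'E'
from cell import sensors, imaging, ticket
from h import *
r=imaging.read_camera("top")
b=ray(r,353/4+240,484/4+130,.062); l=ray(r,330.5/4+240,485/4+130,.04); q=ray(r,377/4+240,485/4+130,.04)
print(b,l,q,"offset mm",1e3*(b[1]-(l[1]+q[1])/2), sensors.get_obs()["force"])
Z=[(353,484),(545,351),(475,131),(244,122),(163,337)]
P=np.array([ray(r,x/4+240,y/4+130,.062)[:2] for x,y in Z]); print("centroid",P.mean(0))
import cv2
A=cv2.imread("pics/top0.png").astype(int);B=r["color"][:,:,::-1].astype(int)
d=abs(A-B).sum(2)
for n,(u,v) in dict(stamp=(393,164),spare=(252,228),tin=(166,270)).items(): print(n,np.percentile(d[v-14:v+15,u-14:u+15],99))
E
```

```text
[ 0.44289551 -0.0381484   0.062     ] [ 0.4437457  -0.02627638  0.04      ] [ 0.44323789 -0.05632867  0.04      ] offset mm 3.1541269834568717 [-1.22153695 -0.50537684 -0.28759853]
centroid [ 0.57192131 -0.04478758]
stamp 18.600000000000023
spare 477.6
tin 150.60000000000002
```

```bash
python3 -c "
from cell import ticket
print(ticket.sign_off())"
```

```text
the job is handed in; nothing more can be done
None
```

I turned the stand about 161° anticlockwise by pushing the empty spoke with the closed fingertips, then backed off and raised the hand clear before handing in at about 10.7 s. The hand-in gave no verdict.

- **Spoke position:** in the last top picture, the empty spoke's ball end sits between the two ridges. I measured it about 3 mm off the gap's centre, against the 12 mm allowed.
- **Stand:** its base and tongue look unmoved in the before and after pictures. The centres I worked out from the five ball ends before and after differ by about 3 mm, which is within how precisely I could pick pixels.
- **Contact:** force readings during the pushes stayed under about 2 N, which is close to the sensor noise. I saw no contact with the spools on the stand.
- **Loose items:** the stamp showed no change.
    - **Loose spool:** the top-view check was inconclusive because the gripper was over it. It is in the same place in the side view.
    - **Tin:** the top-view check showed a moderate difference, probably the arm's shadow. I did not check the tin further; the hand never went low near it.

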